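Let the large dog ball out of the hallway ball dispenser

ROBOT

A 6-joint arm with a two-finger parallel gripper is mounted at the origin on the work surface. World frame = base frame: x ahead of the robot, y to its left, z up, the work surface at z = 0. Lengths are in mm, angles in rad, forces in N, time in s.
With the tool pointing down it reaches from about 275 to 825 mm from the base axis. Payload 4.9 kg.
Tool frame: the origin (TCP) lies at the very end of the fingers, on their centre line; the grasp point (between the pads) lies 19 mm behind it; z points along the fingers, y is the direction in which the jaws open and shut (so a half turn about z gives the same grasp; the last joint's range is limited). The gripper opens to 85 mm and grips with 20 to 120 N. Pads are 22 mm wide; open, the fingers measure 114 mm over their backs; the gripper's body (76 mm by 85 mm) begins 54 mm behind the grasp point. The pads swing forward as they close: fully open they stand 13 mm farther back than shut.
Start: joints at [0.996, 0.326, -0.193, 1.052, 0, 1.437], TCP at [234.662, 497.446, 231.281] pointing down, gripper open.
Joint ranges: [-2.65, 2.65], [-0.97, 1.79], [-1.3, 1.35], [-1.93, 2.1], [-1.47, 1.37], [-3.14, 3.14]. Speed limits (rad/s): [2.57, 2.57, 3.14, 3.14, 3.14, 3.14].

INTERFACE

Orientations are given as [roll, pitch, yaw] about the fixed x, y, z axes, in that order (R = Rz(yaw) Ry(pitch) Rx(roll)).
In Python, from bench import bot, solve_ik, imaging gives the robot as it stands. Calls block until the motion is done:
- bot.move_ptp(position, orientation): joint-space move of the TCP to a pose.
- bot.movel(position, rot=None, max_speed=150, threshold=None): straight line of the TCP; rot=None keeps the orientation; max_speed is the mean speed in mm/s. With threshold (N) it stops when the force on the tool has changed by that much, and returns True; else False.
- bot.move_j(angles): joint-space move.
- bot.grip(opening, effort=None): opening from 0.0 (shut) to 1.0 (fully open); effort is the grip in N (None keeps the last); returns when the fingers have stopped.
- bot.dwell(seconds).
- solve_ik(position, orientation): joint angles nearest the present ones, or None.
- bot.get_state(): the state.
- imaging.capture(name): name is "side" or "top"; returns the picture (400x640x3 uint8, blue, green, red); there is no depth.
- imaging.camera_model(name): a dict with "K" (3x3 intrinsics, pixels), "k1" (the pictures are not rectified: a ray, as slopes to the right and down, at radius r is drawn at 1 + k1 r^2 times it, then the intrinsics apply), "position" and "rotation" of the camera in the world. Camera axes: x right, y up, looking along -z (the intrinsics and any distortion apply to the point x, -y, -z); pixel columns grow to the right and rows downward; lengths in mm; the calibration is good to about 2 mm. A picture is of the moment at which its call begins. camera_model takes no time and is no camera call.
A pose or a line that the arm cannot do raises bot.IKError and nothing moves.
- bot.sign_off(): hands the job in, once; it reports no verdict.
The state is a dict: "t": time; "qpos": joint angles; "joint_velocities": joint speeds; "effort": joint torques, N m; "tcp_pos": TCP position; "orientation": TCP orientation; "contact_force": force on the tool from outside, world axes, zero at the start; "wrist_torque": the same for the moment, N m; "opening": opening from 0.0 (shut) to 1.0 (fully open).
Only numpy, scipy, OpenCV 4.12 (cv2) and the standard library are available. Lean on these libraries where they do the work, as an engineer would, in place of code of your own. Each camera call takes 0.05 s, during which the arm holds its last target.

TASK

Time to walk the dog: let the large ball out of the two-lane ball dispenser. With the fingertips press down the rear paddle of the lane that holds the large ball, keep it down until the ball has rolled under the lifted gate into the tray in front, then let the paddle come back up so the gate drops shut. Do not touch the balls, keep the small ball behind its own gate, leave everything else on the shelf where it is, and finish clear of everything.

Things in the scene. Friction and masses are not known exactly. Their poses are not given: they have to be found in the camera images.
- dispenser: fixed plywood dispenser, 128 mm wide, walls to 95 mm (pivot ears 115), origin on the shelf top, z up; rear end x -93, front end x +127 mm. Two open-topped lanes (left y 4..56, right y -56..-4) slope down to +x, each shut at x 20 by a gate (an 18 mm high bar on two straps) hung on its own rocker; tray ahead of the gates (x 25..119), walls 50 to 58 high. Yaw within 0.5 rad; the rear with the paddles faces the robot.
- rocker_left (a joint): left lane's rocker (dispenser +y side), aluminium. Rad: 0 = gate down (start), grows as its paddle is pressed, stop at 0.50. The large ball fits under the gate from about 0.34; 0.45 (paddle 35 mm down) is ample. A spring shuts it when let go; pressing takes 2 to 4 N. Pivot at dispenser x -60, z 105 mm; paddle centre 80 mm behind it, gate 80 mm ahead.
- rocker_right (a joint): right lane's rocker (dispenser -y side), aluminium. Rad: 0 = gate down (start), grows as its paddle is pressed, stop at 0.50. The large ball fits under the gate from about 0.34; 0.45 (paddle 35 mm down) is ample. A spring shuts it when let go; pressing takes 2 to 4 N. Pivot at dispenser x -60, z 105 mm; paddle centre 80 mm behind it, gate 80 mm ahead.
- paddle_left (a point): the flat aluminium paddle at the rear end of the left lane's rocker, 42 (x) x 44 (y) x 8 mm thick. Origin: centre of its top face, at dispenser x = -140, y = +52, z = 110 mm when at rest; it can sink about 38 mm. Free air above, behind and below it. Its collider is called rocker_left_c0.
- paddle_right (a point): the flat aluminium paddle at the rear end of the right lane's rocker, 42 (x) x 44 (y) x 8 mm thick. Origin: centre of its top face, at dispenser x = -140, y = -52, z = 110 mm when at rest; it can sink about 38 mm. Free air above, behind and below it. Its collider is called rocker_right_c0.
- big_ball: the large orange rubber ball, 40 mm diameter; origin at its centre. Starts in one of the two lanes (either one) and rests behind that lane's gate, near dispenser x = -3 mm; once out it comes to rest near dispenser x = 98 mm.
- small_ball: the small orange rubber ball, 28 mm diameter; origin at its centre. Starts in the other lane, rests near dispenser x = 3 mm and has to stay there.
- key_dish: white ceramic key dish, 110 mm across, 28 mm high, bystander to the right; origin at the centre of its underside
- key_ring: steel ring 36 mm across with two keys, about 4 mm thick and 90 mm long, lying flat, bystander to the right; origin at the ring's centre
- shoehorn: black plastic shoehorn lying flat, 190 x 38 x 8 mm, bystander to the left; origin mid-length, underside
- glasses_case: blue glasses case with its lid snapped shut, 160 x 62 x 40 mm, bystander to the left; origin at the centre of its underside
Not all that is in view belongs to the job. Leave any blue or pink look-alike of the big_ball alone.

How it is judged (in metres and radians):
On the way, in this order (a step that is already met when the one before it is completed fails the run):
1. the fingers press the paddle of the large ball's lane and its gate is lifted (((y of big_ball in the frame of dispenser above 0 m and value of joint rocker_left above 0.22 rad and contact force between the fingers and rocker_left_c0 above 0.3 N) or (y of big_ball in the frame of dispenser below 0 m and value of joint rocker_right above 0.22 rad and contact force between the fingers and rocker_right_c0 above 0.3 N))), for 0.05 s.
2. the large ball has rolled out into the tray (x of big_ball in the frame of dispenser between 0.065 and 0.125 m and y of big_ball in the frame of dispenser between -0.06 and 0.06 m and z of big_ball in the frame of dispenser below 0.065 m), for 0.2 s.
At the end, for the whole second after the job is handed in: The large ball lies still (under 30 mm/s) in the tray, its centre 65 to 125 mm ahead of the dispenser's origin; both gates are shut again (rockers below 0.05 rad); the small ball is still behind its gate (all of step 2 and linear speed of big_ball below 0.03 m/s and value of joint each of rocker_left, rocker_right below 0.05 rad and x of small_ball in the frame of dispenser below 0.025 m); the robot touches nothing.
It fails at once if the small ball gets past its gate (x of small_ball in the frame of dispenser above 0.03 m).
It fails at once if the robot touches a ball (contact force between any of the fingers, the arm and big_ball above 0.2 N or contact force between any of the fingers, the arm and small_ball above 0.2 N).
It fails at once if a ball is lifted (z of any of big_ball, small_ball in the frame of dispenser above 0.085 m).
It fails at once if the key dish, key ring, shoehorn or glasses case is disturbed (moved over 15 mm) (distance of any of key_dish, key_ring, shoehorn, glasses_case from where it was at the start of the episode above 0.015 m).
It also fails if it takes over 32 s, if anything falls off the work surface, if the arm or the gripper's body presses on something with over 40 N, if the wrist force passes 120 N, or if a joint passes its speed limit or range.

## Working session

There is one attempt and no reset: what is moved stays moved. The work goes in short steps, each a Python script; the robot and the scene stay as the last script left them, time stands still between calls to the robot, and variables do not carry over. Pictures are saved under pics/ and viewed, and the job is handed in when it is done.

```bash
mkdir -p pics; python3 - <<'E'
from bench import bot, imaging
import cv2
for n in("top","side"):
    cv2.imwrite(f"pics/{n}0.png",imaging.capture(n)); print(n,imaging.camera_model(n))
s=bot.get_state();print(s)
E
```

```text
top {'K': array([[396.62097279,   0.        , 315.84183126],
       [  0.        , 396.62097279, 200.42358885],
       [  0.        ,   0.        ,   1.        ]]), 'k1': -0.009858092988354019, 'position': array([ 552.66746143,   21.9599949 , 1101.16620285]), 'rotation': array([ 0.06353288, -0.00923267, -1.54538622])}
side {'K': array([[374.37238296,   0.        , 320.1023638 ],
       [  0.        , 374.37238296, 204.66705369],
       [  0.        ,   0.        ,   1.        ]]), 'k1': -0.05793241707288809, 'position': array([334.07936255, 719.37783899, 539.40732476]), 'rotation': array([ 1.06747501, -0.00984875, -2.76280987])}
{'t': 0.1, 'qpos': array([ 9.95826574e-01,  3.26867421e-01, -1.93478612e-01,  1.05201292e+00,
        2.18547216e-05,  1.43660002e+00]), 'joint_velocities': array([-1.26950196e-03, -9.73269574e-04,  2.92927318e-03,  1.40457183e-03,
       -4.42255858e-04,  3.28772814e-05]), 'effort': array([ 1.18914300e-03, -4.44238722e+01,  2.63039088e+01,  7.89301994e-03,
       -1.24977259e-04, -8.88801310e-06]), 'tcp_pos': array([234.34667459, 496.99841854, 230.58342255]), 'orientation': array([-3.14004700e+00, -2.30728362e-04,  2.70081902e+00]), 'contact_force': array([ 0.3952399 , -0.15795766, -0.35346349]), 'wrist_torque': array([-0.00069968, -0.02279654, -0.06950329]), 'opening': 0.9994410668423748}
```

View pics/top0.png

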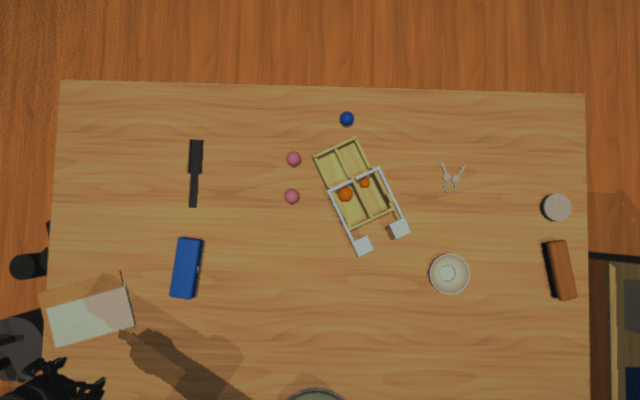

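View pics/side0.png

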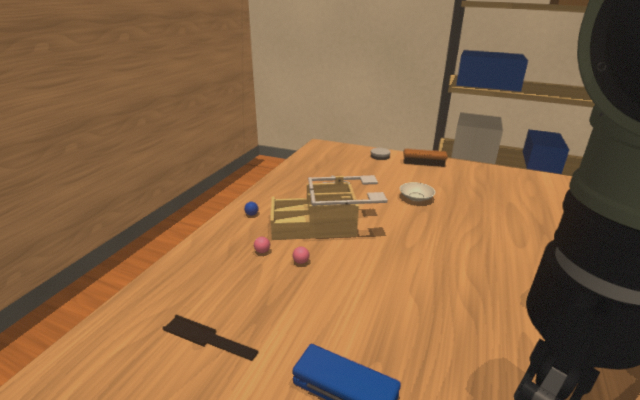

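The top view shows the large ball at about (345,194) in the left lane and the small ball at (364,182) in the right lane. The left paddle is at about (363,246) and the right one at (399,229). Next I'll measure the paddles and balls.

```bash
cat > h.py <<'E'
import numpy as np, cv2
from scipy.spatial.transform import Rotation as R
from bench import imaging
def ray(n,uv):
    m=imaging.camera_model(n); K=m['K']
    p=np.array([(uv[0]-K[0,2])/K[0,0],(uv[1]-K[1,2])/K[1,1]])
    s=p.copy()
    for _ in range(20): s=p/(1+m['k1']*(s@s))
    return m['position'], R.from_euler('xyz',m['rotation']).as_matrix()@np.array([s[0],-s[1],-1])
def onplane(n,uv,z):
    o,d=ray(n,uv); return o+d*(z-o[2])/d[2]
E
python3 - <<'E'
from h import *
im=cv2.imread('pics/top0.png'); hsv=cv2.cvtColor(im,cv2.COLOR_BGR2HSV)
w=((hsv[...,1]<60)&(hsv[...,2]>140)).astype(np.uint8)
w[:,:300]=0;w[:,420:]=0;w[:130]=0;w[270:]=0
w2=cv2.morphologyEx(w,cv2.MORPH_OPEN,np.ones((7,7)))
n,l,st,c=cv2.connectedComponentsWithStats(w2)
P=[]
for i in range(1,n):
    r=cv2.minAreaRect(np.argwhere(l==i)[:,::-1].astype(np.float32))
    print(c[i],st[i],r,onplane('top',r[0],110))
o=((hsv[...,0]<14)&(hsv[...,1]>215)&(hsv[...,2]>170)).astype(np.uint8)
o[:,:325]=0;o[:,390:]=0;o[:160]=0;o[215:]=0
n,l,st,c=cv2.connectedComponentsWithStats(o)
for i in range(1,n):
    if st[i,4]>15: print('ball',c[i],st[i],onplane('top',c[i],45))
cv2.imwrite('pics/crop0.png',cv2.resize(im[120:270,280:440],None,fx=4,fy=4,interpolation=cv2.INTER_CUBIC))
si=cv2.imread('pics/side0.png');cv2.imwrite('pics/crops0.png',cv2.resize(si[160:260,240:440],None,fx=4,fy=4,interpolation=cv2.INTER_CUBIC))
E
```

```text
[400.05952381 227.65079365] [392 219  17  18 252] ((400.0, 227.5), (17.0, 16.0), 90.0) [ 553.61562896 -197.59724889  110.        ]
[362.4940239  245.79282869] [354 238  18  17 251] ((362.5, 246.0), (16.0, 17.0), 90.0) [ 505.30943403 -104.5893962   110.        ]
```

View pics/crop0.png

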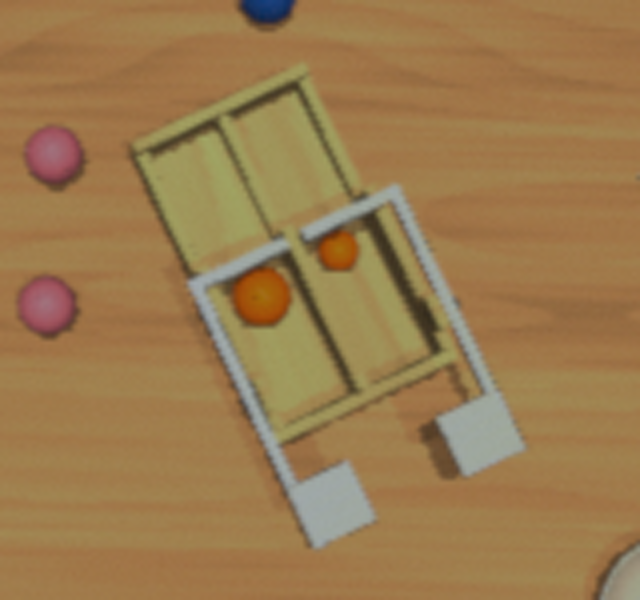

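View pics/crops0.png

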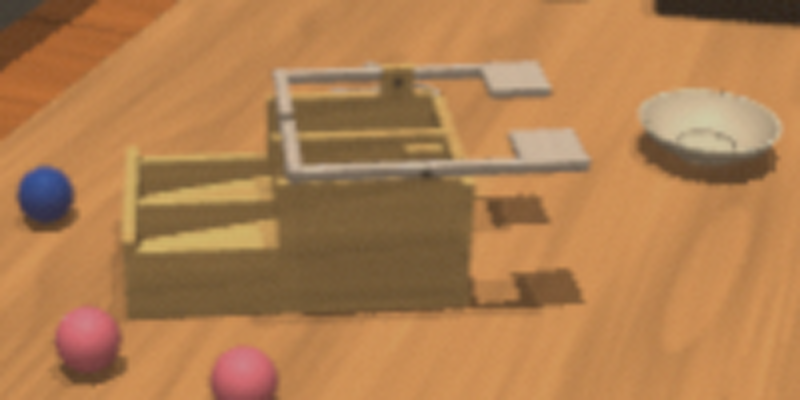

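The large ball is in the left lane. The paddle spacing comes out at 104.8 mm against 104 nominal, and the yaw at about 0.479. I'll shut the fingers and go above the left paddle.

```bash
python3 - <<'E'
from h import *
from bench import bot, solve_ik
P=[505.3,-104.6]
best=None
for yaw in(0.479,0.479-np.pi,0.479+np.pi/2,0.479-np.pi/2):
    q=solve_ik([*P,165],[np.pi,0,yaw]); print(yaw,None if q is None else np.round(q,2))
    if q is not None and abs(np.sin(yaw-.479))<.1:
        if best is None or abs(q[5]-1.437)<best[0]: best=(abs(q[5]-1.437),yaw)
yaw=best[1]
bot.grip(0.0,20)
bot.move_ptp([*P,165],[np.pi,0,yaw])
s=bot.get_state();print(yaw,s['t'],s['tcp_pos'],s['orientation'],s['contact_force'],s['opening'])
for n in("top","side"):
    im=imaging.capture(n)
    c=im[120:270,280:440] if n=='top' else im[100:260,240:480]
    cv2.imwrite(f"pics/{n}1.png",cv2.resize(c,None,fx=3,fy=3,interpolation=cv2.INTER_CUBIC))
E
```

```text
0.479 [-0.35  0.32 -0.38  0.87  0.    2.32]
-2.662592653589793 [-0.35  0.32 -0.38  0.87  0.   -0.83]
2.0497963267948967 [-0.35  0.32 -0.38  0.87  0.    0.74]
-1.0917963267948965 [-0.35  0.32 -0.38  0.87  0.   -2.4 ]
0.479 3.225 [ 505.49616206 -103.83381773  165.09003701] [-3.14150460e+00 -2.92397690e-04  4.80417554e-01] [ 0.41803655 -1.46886765  0.03631242] -0.0008593039885835686
```

View pics/side1.png

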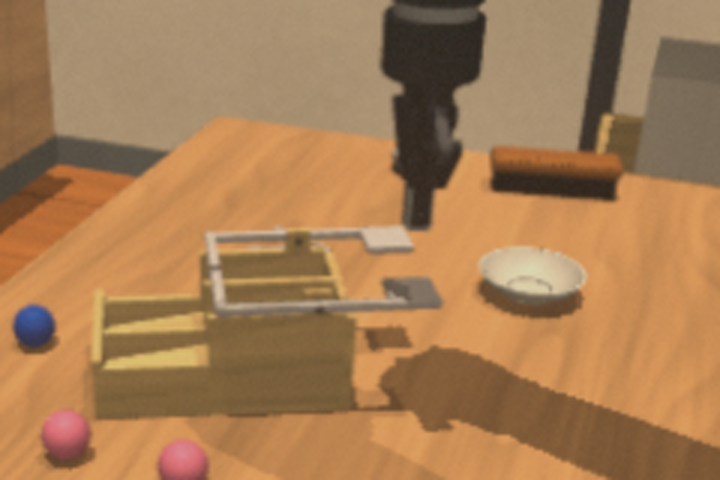

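View pics/top1.png

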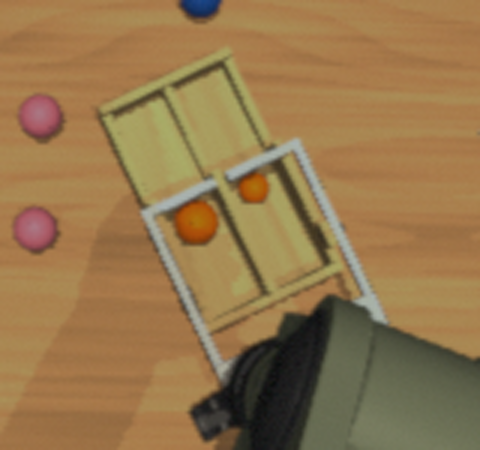

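```bash
python3 - <<'E'
from h import *
def proj(n,p):
    m=imaging.camera_model(n);q=R.from_euler('xyz',m['rotation']).as_matrix().T@(np.array(p)-m['position'])
    a=np.array([q[0],-q[1]])/-q[2]; a=a*(1+m['k1']*(a@a)); return m['K'][[0,1],[0,1]]*a+m['K'][:2,2]
for n in('side','top'):
  for p in([505.5,-103.8,165],[505.5,-103.8,110],[553.6,-197.6,110]): 
    u=proj(n,p); print(n,u,(u-([240,100] if n=='side' else [280,120]))*3)
E
```

```text
side [378.39421147 175.70691936] [415.1826344  227.12075809]
side [376.54335375 195.81747964] [409.63006124 287.45243891]
side [367.84250891 178.11740539] [383.52752673 234.35221618]
top [365.12819998 247.10732028] [255.38459994 381.32196083]
top [362.18477201 245.91522425] [246.55431602 377.74567276]
top [400.00102149 227.50629253] [360.00306448 322.5188776 ]
```

In the side crop the fingertip is at (417,225) and the near paddle at (413,291). The projections predict (415,227) and (410,287), so the two views agree within about 3 mm. Now I'll press, first feeling for contact.

```bash
python3 - <<'E'
from h import *
from bench import bot
s=bot.get_state(); p=s['tcp_pos']; f0=s['contact_force']
x,y=p[0]-0.5,p[1]-.5
hit=bot.movel([x,y,100],max_speed=40,threshold=1.5)
s=bot.get_state();print(hit,s['t'],s['tcp_pos'],s['contact_force']-f0)
bot.movel([x,y,77],max_speed=50)
s=bot.get_state();print(s['t'],s['tcp_pos'],s['contact_force']-f0)
bot.dwell(0.8)
for n in("top","side"):
    im=imaging.capture(n)
    c=im[120:270,280:440] if n=='top' else im[100:260,240:480]
    cv2.imwrite(f"pics/{n}2.png",cv2.resize(c,None,fx=3,fy=3,interpolation=cv2.INTER_CUBIC))
s=bot.get_state();print(s['t'],s['tcp_pos'],s['contact_force']-f0)
E
```

```text
True 4.5917 [ 504.46603478 -104.25677457  107.78907657] [ 1.18174211 -0.586484    1.89632331]
5.3583 [ 504.39107793 -104.4351703    76.81155358] [-0.83510138 -0.82911669  2.9912234 ]
6.2583 [ 504.60446243 -104.36494334   76.8489986 ] [-3.60648421 -2.33518106  2.42388361]
```

View pics/top2.png

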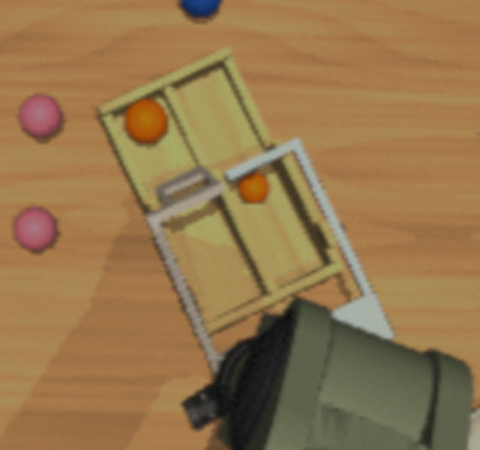

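View pics/side2.png

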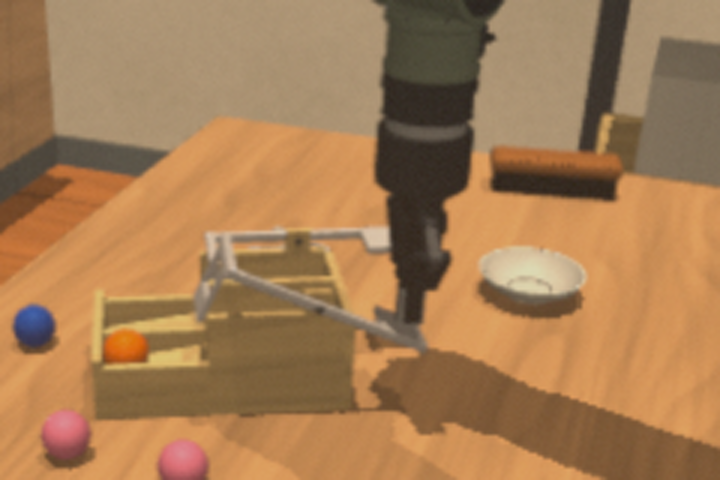

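The large ball is in the tray at the front, at top crop (146,121). The small ball is still behind its gate at (254,187). I'll let it settle, release the paddle and retreat.

```bash
python3 - <<'E'
from h import *
from bench import bot
bot.dwell(0.7)
p=bot.get_state()['tcp_pos']
bot.movel([p[0],p[1],125],max_speed=50)
bot.movel([p[0],p[1],240],max_speed=150)
bot.move_j([0.996, 0.326, -0.193, 1.052, 0, 1.437])
for k in (3,4):
  for n in("top","side"):
    im=imaging.capture(n); cv2.imwrite(f"pics/{n}full{k}.png",im)
    if n=='top':
        hsv=cv2.cvtColor(im,cv2.COLOR_BGR2HSV); o=cv2.inRange(hsv,(4,215,150),(14,255,255)); o[:,:300]=0;o[:,400:]=0;o[:130]=0;o[225:]=0
        N,l,st,c=cv2.connectedComponentsWithStats(o)
        for i in range(1,N):
            if st[i,4]>20:
                w=onplane('top',c[i],35 if st[i,4]>100 else 45); a=.479
                # dispenser origin from left paddle: (-140,52)
                d=R.from_euler('z',-a).apply(w-[505.3,-104.6,0])+[-140,52,0]
                print(st[i,4],c[i],d)
    c=im[120:270,280:440] if n=='top' else im[100:260,240:480]
    cv2.imwrite(f"pics/{n}{k}.png",cv2.resize(c,None,fx=3,fy=3,interpolation=cv2.INTER_CUBIC))
  bot.dwell(.5)
s=bot.get_state();print(s['t'],s['tcp_pos'],s['contact_force'])
E
```

```text
55 [328.38181818 159.87272727] [99.88531094 26.13612157 45.        ]
57 [328.14035088 159.8245614 ] [100.28602296  26.66254199  45.        ]
12.5333 [234.45533449 497.31898338 231.25220723] [-0.16279892 -0.39553056  0.16593205]
```

View pics/topfull4.png

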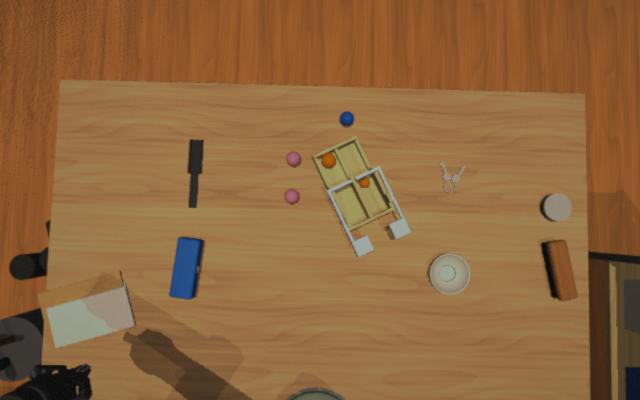

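View pics/side4.png

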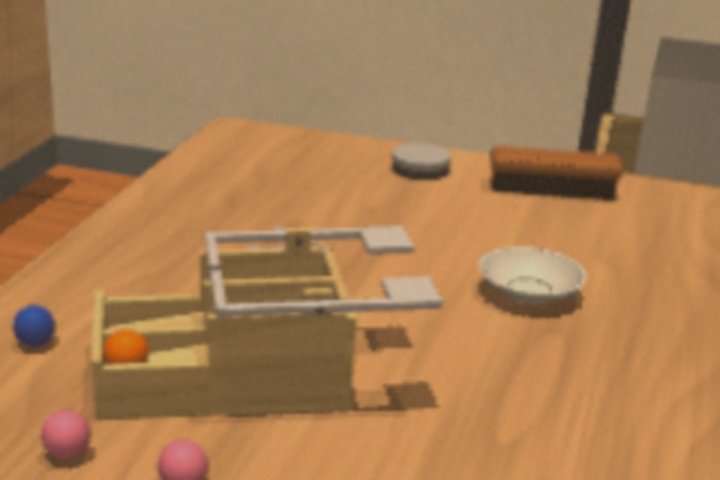

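The large ball is at rest in the tray at (328,160) and the small ball is behind its gate at (364,182). Both paddles are back at their starting pixels, the bystanders look unmoved and the arm is clear. I'll hand in.

```bash
python3 -c "
from bench import bot
bot.sign_off()"
```

```text
the job is handed in; nothing more can be done
```

The large ball is out in the tray and both gates are shut again. It was in the left lane, so I pressed the left paddle down about 31 mm with shut fingertips. I held it there until the camera showed the ball in the tray, then let it up, moved the arm back to its start pose and handed in at about 12.5 s on the robot's clock.

What the last checks showed:
- **Large ball:** it lies at about dispenser x 100 mm, y 26 mm, and two measurements about 0.6 s apart differed by less than 1 mm.
- **Gates:** both paddles look back at their starting positions in the pictures. I judged this by eye and did not compute the rocker angles.
- **Small ball:** it appears where it started, behind its own gate. My final colour mask missed it, so this is also from viewing the picture.
- **Bystanders and look-alikes:** nothing appears to have moved, again judged by eye.
- **Robot:** it is clear of everything, with no contact force beyond sensor noise.

The side camera put the paddles roughly 2–3 mm off the top camera's estimate, which did not affect the press. The pictures showed no failed step, but handing in reports no verdict.

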